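# Shut the parts chest and shoot its bolt home

### The job

Slide the lid of the green parts chest fully shut, then push the flat brass bolt across by its red knob into the keeper on the lid until its tip rests against the rubber stop hidden inside, and let go. Press gently: the stop lies at a different depth each time, has to be found by feel and must not be rammed. Leave the tape measure, spark plug and wood block where they are.

Things in the scene. Friction and masses are not known exactly. Their poses are not given: they have to be found in the camera images.
- chest: Green steel parts chest fixed to the bench, 200 x 300 mm, top 60 mm high. Origin: centre of its underside; x = direction in which the lid slides shut, y = towards the fixed grey deck (+y half), z up; the -y half is the sliding grey lid. A strip behind the lid (x = 98 to 104 mm) is 64 mm high. The bolt slides on the deck along y at x = 0.
- channel (a point): Middle of the mouth (keeper end) of the steel bolt channel on the deck, on the channel's floor 63 mm above the bench; axes as the chest's. The channel runs 136 mm from here along +y; inside 26 mm wide, its top 76.5 mm above the bench with a 14 mm slot for the knob's stem.
- lid: Grey sheet lid (195 x 142 mm) that slides along the chest's x; it carries the black knob and the steel keeper. Origin: in the chest's frame at (-opening, 0, 57 mm), so x = 0 there is fully shut (dead stop); it opens towards the chest's -x by up to 70 mm. Axes as the chest's. It stays where it is left; about 3 N move it.
- lid_knob (a point): Top centre of the black knob on the lid: 24 mm diameter, widest part 15 to 30 mm above the lid, 34 mm tall in all, top 94 mm above the bench. It moves with the lid.
- keeper_mouth (a point): Middle of the mouth of the closed steel keeper on the lid (38 mm wide, 74 mm long, top 78 mm above the bench), 71 mm above the bench; it faces the bolt (+y), axes as the chest's. Slot 28 x 13.5 mm. Hidden inside, 24 to 50 mm behind the mouth (-y), different each time, is a sprung rubber stop (pad_c0): gives 1 mm per 10 N, 3 mm at most. Bolt on keeper or stop: never over 18 N.
- bolt: Loose flat brass bolt, 24 mm wide, 9 mm thick, 120 mm long, captive in the channel with 1 mm play each side, with a red knob. Origin: on its underside below the knob, 63 mm above the bench; axes parallel to the chest's: it is pushed along its -y. Its nose is round (12 mm radius). 0.18 to 0.35 kg; it slides with 1 to 3 N, more if pressed sideways or down.
- bolt_knob (a point): Top centre of the red knob on the bolt: 18 mm diameter, 28 mm tall, top 109 mm above the bench, lower end 81 mm above the bench.
- bolt_tip (a point): Foremost point of the bolt's round nose, 90 mm ahead of the knob's axis (along the bolt's -y), at half thickness; axes as the bolt's.
- tape_measure: Yellow tape measure, 38 x 87 x 66 mm, standing beside the chest's left end; a bystander. Origin: centre of its underside.
- spark_plug: Spark plug, 75 x 21 x 21 mm, lying beside the chest's right end; a bystander. Origin: centre of its underside.
- wood_block: Softwood block, 115 x 55 x 40 mm, behind the chest; a bystander. Origin: centre of its underside.
Things that resemble listed ones, but are neither listed nor needed, are in the scene too. There is more than one size of the bolt; the one meant has the size given above.

How it is judged:
On the way, in this order (a step that is already met when the one before it is completed fails the run):
1. the lid is fully shut (within 3 mm) with the bolt still outside the keeper (x of lid in the frame of chest above -0.003 m and y of bolt_tip in the frame of keeper_mouth above 0 m), for 0.1 s.
2. the bolt's tip is at the stop inside the keeper (within 2 mm) (y of pad_c0 in the frame of bolt_tip above -0.006 m and y of bolt_tip in the frame of keeper_mouth below -0.022 m), for 0.1 s.
At the end, for the whole second after the job is handed in: The lid is shut (within 4 mm); the bolt lies straight inside the keeper (within 6 mm sideways and 0.1 rad), at rest, its tip within 2 mm of the rubber stop; nothing is held (all of step 2 and x of lid in the frame of chest above -0.004 m and x of bolt_tip in the frame of keeper_mouth between -0.006 and 0.006 m and angle between the y axis of bolt and the y axis of chest, either way round below 0.1 rad and linear speed of bolt below 0.01 m/s); the robot touches nothing.
It fails at once if the bolt pressed against the keeper or its stop with more than 18 N (contact force between bolt and lid above 18 N).
It fails at once if the tape measure moved by more than 20 mm (distance of tape_measure from where it was at the start of the episode above 0.02 m).
It fails at once if the spark plug moved by more than 20 mm (distance of spark_plug from where it was at the start of the episode above 0.02 m).
It fails at once if the wood block moved by more than 20 mm (distance of wood_block from where it was at the start of the episode above 0.02 m).
It also fails if it takes over 42 s, if anything falls off the work surface, if the arm or the gripper's body presses on something with over 40 N, if the wrist force passes 120 N, or if a joint passes its speed limit or range.

### The arm

A 6-joint arm with a two-finger parallel gripper is mounted at the origin on a cart in front of the work surface, level with it; the furniture and walls round the work are solid. World frame = base frame: x ahead of the robot, y to its left, z up, the work surface at z = 0. Lengths are in m, angles in rad, forces in N, time in s.
With the tool pointing down it reaches from about 0.225 to 0.875 m from the base axis. Payload 3.4 kg.
Tool frame: the origin (TCP) lies at the very end of the fingers, on their centre line; the grasp point (between the pads) lies 19 mm behind it; z points along the fingers, y is the direction in which the jaws open and shut (so a half turn about z gives the same grasp; the last joint's range is limited). The gripper opens to 85 mm and grips with 20 to 120 N. Pads are 22 mm wide; open, the fingers measure 114 mm over their backs; the gripper's body (76 mm by 85 mm) begins 54 mm behind the grasp point. The pads swing forward as they close: fully open they stand 13 mm farther back than shut.
Start: joints at [1.224, 0.276, 1.505, -0, 1.361, -0.121], TCP at [0.129, 0.56, 0.231] pointing down, gripper open.
Joint ranges: [-2.89, 2.89], [-0.75, 2.08], [0.22, 2.7], [-1.18, 4.32], [0.11, 2.71], [-2.7, 2.7]. Speed limits (rad/s): [2.57, 2.57, 3.14, 3.14, 3.14, 3.14].

### API

Orientations are given as a unit quaternion [w, x, y, z].
In Python, from rig import manip, viewer, job gives the robot as it stands.
- The arm moves only by the shell command python3 -m crank 'ROWS' [OPENING] [FORCE]. ROWS is JSON, a list of rows, each a list of 6 numbers: the shift along the tool's x, y, z in m, then the turn, a rotation vector about the tool's x, y, z in degrees. In form: [[dx, dy, dz, rx, ry, rz], ...]. A call has 1 to 20 rows; each row is the pose to reach, as a shift and turn from the pose measured when the call began, along the tool's axes at that moment; what a row does not reach only later rows make up. A row lasts 1/8 s, in which the tool goes at most 62.5 mm and 10.7 degrees, less where a joint would pass 70% of its speed; a pose out of reach is approached as far as the arm can. A call with a gripper value outside its range is refused whole. OPENING is the opening, from 0 (shut) to 1 (fully open), set as the call begins (- or left out, the last holds). The fingers move at their own pace and stop on an object; FORCE is the grip in N (left out, the last holds). Time passes only in rows, so rows that repeat a pose let the fingers close. It gives the time, the measured TCP pose, the force and the opening at its end, in the units of the state.
- manip.get_state(): the state, without advancing time (a new reading comes with each control period).
- viewer.get_image(name): name is "side" or "top" or "wrist"; returns a dict with "frame" (400x640x3 uint8, blue, green, red), "range_z" (400x640 float32, m along the optical axis (not along the pixel's ray), 0 where there is no reading), "intrinsics" (3x3 intrinsics, pixels), "world_from_camera" (4x4, takes a point from camera to world coordinates); the wrist camera has in their place "mount" (4x4, takes a point from camera to tool coordinates, whose origin is the TCP and whose axes are the flange's). Camera axes: x right, y up, looking along -z (the intrinsics and any distortion apply to the point x, -y, -z); pixel columns grow to the right and rows downward; lengths in m; the calibration is good to about 2 mm. A picture is of the moment at which its call begins: read the wrist's pose just before it.
- job.sign_off(): hands the job in, once; it reports no verdict.
The state is a dict: "clock": time; "qpos": joint angles; "qd": joint speeds; "effort": joint torques, N m; "position": TCP position; "ee_rot": TCP orientation; "contact_force": force on the tool from outside, world axes, zero at the start; "moment": the same for the moment, N m; "width": finger opening in m.
Only numpy, scipy, OpenCV 4.12 (cv2) and the standard library are available. Lean on these libraries where they do the work, as an engineer would, in place of code of your own. Each camera call takes 0.05 s, during which the arm holds its last target. There are 200 camera calls.

## Working session

There is one attempt and no reset: what is moved stays moved. The work goes in short steps, Python scripts to look and compute and a shell command to move; the robot and the scene stay as the last step left them, time stands still between calls to the robot, and variables do not carry over. Pictures are saved under pics/ and viewed, about 8 in all and at most 12, crops included, and the job is handed in when it is done.

```bash
mkdir -p pics; ls; cat > h.py <<'E'
import numpy as np, cv2
from rig import manip, viewer, job
def shot(n):
    s=manip.get_state(); d=viewer.get_image(n)
    if 'mount' in d:
        from scipy.spatial.transform import Rotation as R
        q=s['ee_rot']; T=np.eye(4); T[:3,:3]=R.from_quat([q[1],q[2],q[3],q[0]]).as_matrix(); T[:3,3]=s['position']
        d['W']=T@np.array(d['mount'])
    else: d['W']=np.array(d['world_from_camera'])
    return d
def ray(d,u,v):
    K=np.array(d['intrinsics']); a=np.array([(u-K[0,2])/K[0,0],-(v-K[1,2])/K[1,1],-1.])
    return d['W'][:3,3],d['W'][:3,:3]@a
def onz(d,u,v,z):
    o,r=ray(d,u,v); return o+r*(z-o[2])/r[2]
def pt(d,u,v):
    o,r=ray(d,u,v); return o+r*d['range_z'][int(v),int(u)]
E
python3 - <<'E'
from h import *
s=manip.get_state(); print(s)
for n in('top','side'):
    d=shot(n); cv2.imwrite(f'pics/{n}0.png',d['frame']); print(n,d['intrinsics'],d['W'].round(3),[k for k in d])
    np.savez(f'{n}0.npz',**{k:d[k] for k in('frame','range_z','intrinsics','W')})
E
```

```text
pics
{'clock': 0.0, 'qpos': array([ 1.22399560e+00,  2.76627505e-01,  1.50614630e+00, -2.19833124e-05,
        1.36069633e+00, -1.20996667e-01]), 'qd': array([ 0.00054533,  0.0003015 , -0.00063759, -0.00132434, -0.00140889,
        0.00068615]), 'effort': array([ 8.75238002e-04, -4.16775262e+01, -2.45811653e+01, -1.22982567e-05,
        1.09619866e-02,  1.50878486e-05]), 'position': array([0.12856572, 0.55989672, 0.23041593]), 'ee_rot': array([-2.07118820e-04,  1.12659990e-01,  9.93633154e-01, -9.15671334e-04]), 'contact_force': array([-0.4323449 , -0.66271957,  0.57905598]), 'moment': array([-0.03317733, -0.00902467, -0.0700555 ]), 'width': 0.08515120868031817}
top [[429.72164445   0.         314.9093196 ]
 [  0.         429.72164445 207.83951696]
 [  0.           0.           1.        ]] [[ 0.024  0.99  -0.14   0.418]
 [-1.     0.021 -0.024  0.019]
 [-0.02   0.141  0.99   0.985]
 [ 0.     0.     0.     1.   ]] ['frame', 'range_z', 'intrinsics', 'world_from_camera', 'W']
side [[433.08721442   0.         315.68302586]
 [  0.         433.08721442 207.86334336]
 [  0.           0.           1.        ]] [[ 0.878  0.168 -0.448  0.139]
 [-0.478  0.282 -0.832 -0.724]
 [-0.013  0.945  0.328  0.404]
 [ 0.     0.     0.     1.   ]] ['frame', 'range_z', 'intrinsics', 'world_from_camera', 'W']
```

View pics/top0.png

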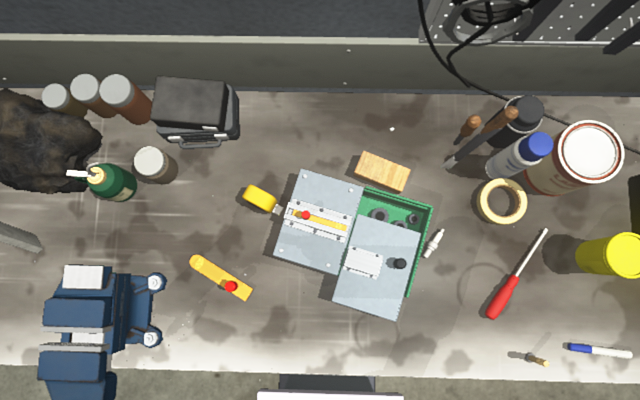

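View pics/side0.png

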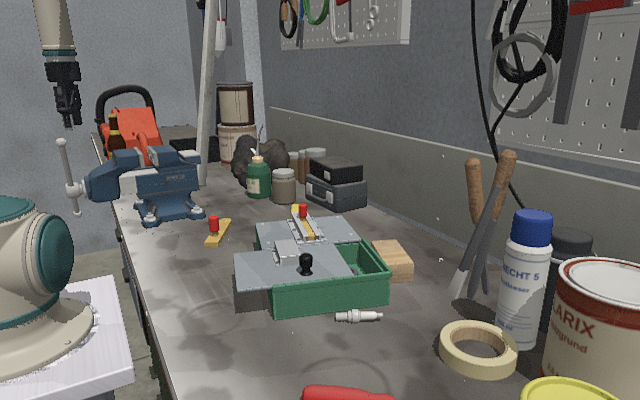

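Both pictures show the chest at about (350,240) in the top view, with the lid open towards the robot. Red-knobbed candidates are the bolt in the deck channel at (305,215) and a loose bolt on the bench at (231,286). The second lies outside the chest and is a look-alike. The only black knob on the lid is at (401,263). I choose the bolt in the channel and check it in a crop.

```bash
python3 - <<'E'
from h import *
d=dict(np.load('top0.npz')); f=d['frame']
c=cv2.resize(f[150:330,230:450],None,fx=3.6,fy=3.3,interpolation=cv2.INTER_CUBIC)
c=cv2.resize(f[150:330,230:450],None,fx=3.3,fy=3.3,interpolation=cv2.INTER_CUBIC)
cv2.imwrite('pics/crop1.png',c)
h=cv2.cvtColor(f,cv2.COLOR_BGR2HSV)
red=((h[...,0]<8)|(h[...,0]>172))&(h[...,1]>150)&(h[...,2]>90)
yel=(h[...,0]>15)&(h[...,0]<32)&(h[...,1]>130)&(h[...,2]>110)
blk=(f.max(2)<60)
gry=(h[...,1]<45)&(h[...,2]>90)
def blobs(m,n,z,box,amin=15):
    mm=np.zeros_like(m,np.uint8); x0,y0,x1,y1=box; mm[y0:y1,x0:x1]=m[y0:y1,x0:x1]
    k,l,st,ce=cv2.connectedComponentsWithStats(mm)
    for i in range(1,k):
        if st[i,4]>=amin: print(n,st[i],ce[i].round(1),onz(d,*ce[i],z).round(4))
blobs(red,'red',.109,(180,160,440,330)); blobs(yel,'yel',.07,(240,150,440,330)); blobs(blk,'blk',.09,(380,245,420,285))
for u,v in[(303,168),(273,255),(363,186),(433,205),(335,295),(395,318)]: print(u,v,onz(d,u,v,.06).round(3),pt(d,u,v).round(3))
E
```

```text
red [302 211   8   8  52] [305.4 214.5] [0.5276 0.0592 0.109 ]
red [225 281  12  11 104] [230.3 286. ] [0.3792 0.2065 0.109 ]
yel [242 184  35  29 556] [259.3 197.8] [0.5668 0.1617 0.07  ]
yel [293 210   9   8  44] [296.9 213.2] [0.535  0.0793 0.07  ]
yel [308 215  38  16 186] [326.4 222.1] [0.517  0.0155 0.07  ]
yel [240 281  13  20 169] [244.6 290.7] [0.3686 0.1843 0.07  ]
blk [394 260   5   8  17] [395.6 263.6] [ 0.432  -0.1284  0.09  ]
303 168 [0.637 0.069 0.06 ] [0.651 0.073 0.   ]
273 255 [0.445 0.129 0.06 ] [0.446 0.135 0.003]
363 186 [ 0.599 -0.063  0.06 ] [ 0.611 -0.068  0.001]
433 205 [ 0.56  -0.214  0.06 ] [ 0.569 -0.229  0.003]
335 295 [ 0.364 -0.006  0.06 ] [ 0.364 -0.006  0.062]
395 318 [ 0.32  -0.132  0.06 ] [ 0.32  -0.132  0.06 ]
```

View pics/crop1.png

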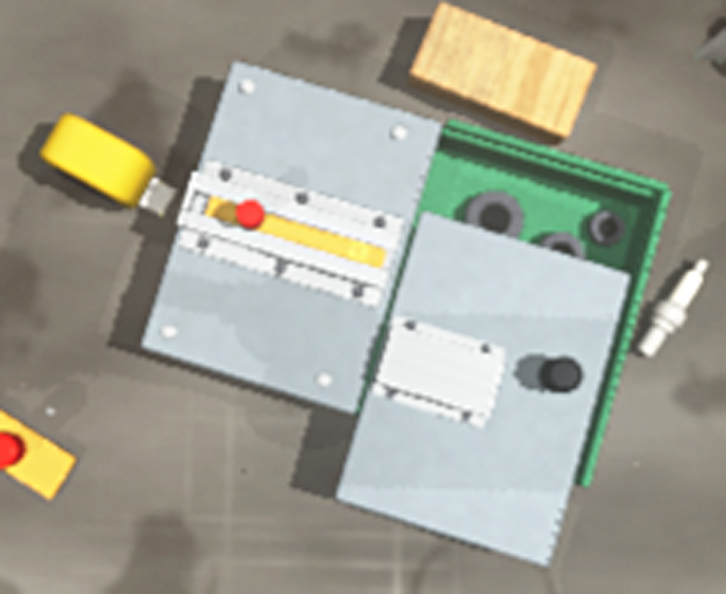

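The crop confirms the target: the red knob at crop (249,215) sits in the slotted steel channel on the deck, with brass visible to its tip at about (385,257). The black lid knob is at (563,374) and the keeper at (440,365). The lid is well open and nothing lies in its way. Next I work out the chest frame.

```bash
cat >> h.py <<'E'
def tool(s):
    from scipy.spatial.transform import Rotation as R
    q=s['ee_rot']; return R.from_quat([q[1],q[2],q[3],q[0]]).as_matrix()
E
python3 - <<'E'
from h import *
d=dict(np.load('top0.npz'))
C={k:onz(d,230+(u+.5)/3.3-.5,150+(v+.5)/3.3-.5,z)[:2] for k,u,v,z in[('TL',233,62,.06),('BL',142,347,.06),('BR',355,412,.06),('FR',668,185,.06),('GR',586,485,.06),('lBL',336,499,.06),('lBR',549,567,.06),('lTR',628,272,.06),('lTL',420,213,.06),('knob',563,374,.094),('bk',250,214,.109),('tip',386,258,.068),('kmT',388,318,.078),('kmB',374,392,.078)]}
for k in C: print(k,C[k].round(4))
ang=lambda a,b:np.degrees(np.arctan2(*(C[b]-C[a])[::-1]))
print(ang('BL','TL'),ang('lBL','lTL'),ang('lBR','lTR'),ang('GR','FR'),ang('TL','FR')+90,ang('lBL','lBR')+90,ang('BL','BR')+90)
y=np.radians(np.mean([ang('BL','TL'),ang('lBL','lTL'),ang('lBR','lTR'),ang('TL','FR')+90,ang('lBL','lBR')+90]))
R=np.array([[np.cos(y),-np.sin(y)],[np.sin(y),np.cos(y)]])
o=(C['TL']+C['BL'])/2-R@[0,.15]; o2=C['FR']-R@[.1,-.15]; print('yaw',np.degrees(y),'o',o,o2)
for k in C: print(k,'chest',(R.T@(C[k]-(o+o2)/2)).round(4))
s=manip.get_state(); T=tool(s); print(T.round(4))
print('tool yaw of -x',np.degrees(np.arctan2(-T[1,0],-T[0,0])))
E
```

```text
TL [0.6357 0.0755]
BL [0.4451 0.1292]
BR [ 0.4067 -0.0097]
FR [ 0.5587 -0.2122]
GR [ 0.3643 -0.1575]
lBL [0.3515 0.0015]
lBR [ 0.3128 -0.1339]
lTR [ 0.501  -0.1855]
lTL [ 0.5367 -0.0502]
knob [ 0.4336 -0.1372]
bk [0.5276 0.0591]
tip [ 0.5059 -0.0279]
kmT [ 0.4666 -0.0292]
kmB [ 0.4197 -0.021 ]
-15.744744187702235 -15.581532290054481 -15.34600685204795 -15.71505522536658 -14.986952106949445 -15.95969242046165 -15.445189158432143
yaw -15.523785571443154 o [ 0.50027244 -0.04216364] [ 0.50249658 -0.04092123]
TL chest [0.0981 0.1487]
BL chest [-0.0999  0.1495]
BR chest [-0.0997  0.0053]
FR chest [ 0.1009 -0.1491]
GR chest [-0.101  -0.1484]
lBL chest [-0.1559  0.0013]
lBR chest [-0.157  -0.1395]
lTR chest [ 0.0381 -0.1389]
lTL chest [0.0364 0.0011]
knob chest [-0.0397 -0.1103]
bk chest [-0.0017  0.104 ]
tip chest [0.0007 0.0143]
kmT chest [-0.0368  0.0026]
kmB chest [-0.0842 -0.002 ]
[[-9.746e-01  2.239e-01 -6.000e-04]
 [ 2.239e-01  9.746e-01 -1.600e-03]
 [ 2.000e-04 -1.700e-03 -1.000e+00]]
tool yaw of -x -12.938017511799803
```

```bash
python3 - <<'E'
from h import *
d=dict(np.load('top0.npz')); K=d['intrinsics']
v,u=np.mgrid[0:400,0:640]; z=d['range_z']
a=np.stack([(u-K[0,2])/K[0,0],-(v-K[1,2])/K[1,1],-np.ones_like(u)],-1)*z[...,None]
P=a@d['W'][:3,:3].T+d['W'][:3,3]
ok=z>0
for lo,hi in[(.3,.7),(.2,.3),(.1,.2),(0,.1),(-.2,0)]:
    m=ok&(P[...,1]>lo)&(P[...,1]<hi)&(P[...,0]>.05)&(P[...,0]<.5); print(lo,hi,P[m][:,2].max().round(3))
E
python3 -m crank '[[0,0,-0.03,0,0,0],[-0.03,-0.045,-0.05,0,0,0.5],[-0.06,-0.09,-0.05,0,0,1],[-0.10,-0.15,-0.05,0,0,1.5],[-0.135,-0.2,-0.05,0,0,2],[-0.17,-0.25,-0.05,0,0,2.6],[-0.205,-0.3,-0.05,0,0,2.6],[-0.24,-0.35,-0.05,0,0,2.6],[-0.27,-0.4,-0.03,0,0,2.6],[-0.305,-0.455,-0.02,0,0,2.6],[-0.34,-0.507,0,0,0,2.6],[-0.375,-0.558,0.01,0,0,2.6],[-0.408,-0.609,0.02,0,0,2.6],[-0.408,-0.609,0.02,0,0,2.6],[-0.408,-0.609,0.02,0,0,2.6]]' 0 30
```

```text
0.3 0.7 0.187
0.2 0.3 0.065
0.1 0.2 0.066
0 0.1 0.08
-0.2 0 0.098
clock: 1.98
position: [0.3893, -0.1248, 0.2109]
ee_rot: [-0.001, 0.136, 0.991, -0.0]
contact_force: [-0.3, -0.0, 0.7]
width: -0.0005
```

```bash
python3 - <<'E'
from h import *
d=shot('wrist'); cv2.imwrite('pics/w1.png',d['frame']); np.savez('w1.npz',**{k:d[k] for k in('frame','range_z','intrinsics','W')})
T=tool(manip.get_state()); print(np.degrees(np.arctan2(-T[1,0],-T[0,0])), d['W'].round(3))
E
```

```text
-15.545175564663655 [[ 0.27  -0.914 -0.304  0.311]
 [ 0.963  0.256  0.086 -0.102]
 [-0.    -0.316  0.949  0.353]
 [ 0.     0.     0.     1.   ]]
```

View pics/w1.png

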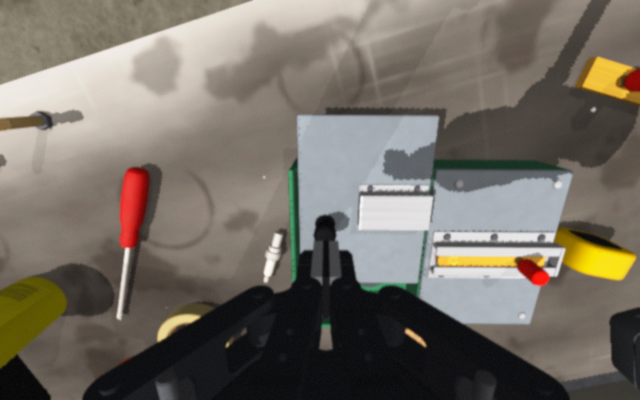

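The wrist view shows the lid aligned with the tool. The black knob's top is at (324,220), in line with the shut fingers at (325,240). The red knob's top is at about (539,275) and the keeper mouth at about (432,210).

```bash
cat >> h.py <<'E'
yaw=np.radians(-15.55); RC=np.array([[np.cos(yaw),-np.sin(yaw)],[np.sin(yaw),np.cos(yaw)]]); OC=np.array([.5014,-.0415])
def ch(p): return np.r_[RC.T@(np.array(p)[:2]-OC),p[2]].round(4)
E
python3 - <<'E'
from h import *
d=dict(np.load('w1.npz'))
for n,u,v,z in[('knob',324,221,.094),('bk',539,276,.109),('lidBL',298,115,.06),('lidBR',438,115,.06),('deckTR',571,170,.06),('deckBR',531,323,.06),('kmtop',434,187,.078),('kmbot',431,229,.078)]: print(n,ch(onz(d,u,v,z)))
print(ch(manip.get_state()['position']))
E
```

```text
knob [-0.0564 -0.1114  0.094 ]
bk [-0.0032  0.1018  0.109 ]
lidBL [-0.1554 -0.1369  0.06  ]
lidBR [-0.1551  0.0014  0.06  ]
deckTR [-0.0993  0.1476  0.06  ]
deckBR [0.0987 0.1502 0.06  ]
kmtop [-0.0863 -0.001   0.078 ]
kmbot [-0.0402  0.0013  0.078 ]
[-0.086  -0.1096  0.2112]
```

```bash
python3 -m crank '[[0.008,0.001,0.03,0,0,0],[0.008,0.001,0.07,0,0,0],[0.008,0.001,0.11,0,0,0],[0.008,0.001,0.13,0,0,0],[0.008,0.001,0.138,0,0,0],[0.008,0.001,0.138,0,0,0],[0.008,0.001,0.138,0,0,0]]'
python3 - <<'E'
from h import *
s=manip.get_state(); print(ch(s['position']),s['contact_force'])
d=shot('side'); f=d['frame'][190:330,210:400]; cv2.imwrite('pics/s1.png',cv2.resize(f,None,fx=4,fy=4,interpolation=cv2.INTER_CUBIC))
E
```

```text
clock: 2.9
position: [0.3823, -0.1209, 0.0742]
ee_rot: [0.0, 0.135, 0.991, -0.001]
contact_force: [-0.2, 0.6, -0.1]
width: 0.0001
[-0.0935 -0.1084  0.0742] [-0.18721023  0.59239998 -0.095215  ]
```

View pics/s1.png

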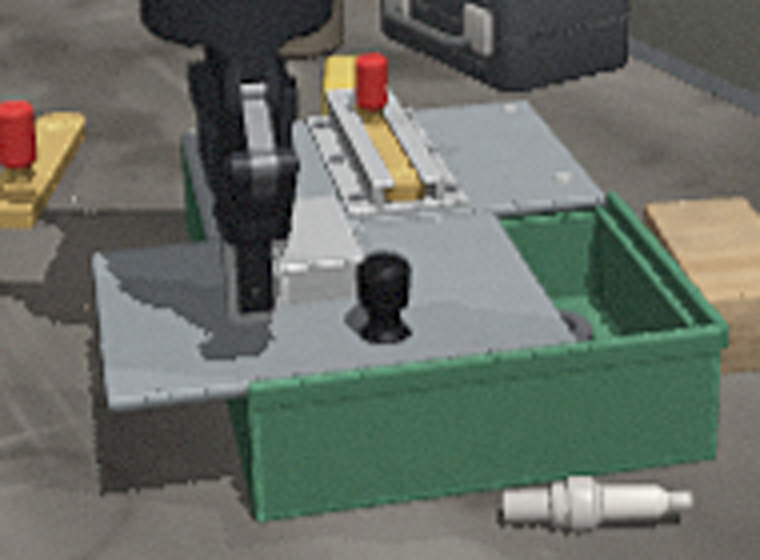

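The shut fingers (crop 255,310) stand behind the black knob (385,290), with about 30 mm between them. They are clear of the keeper. Next I push along the chest's +x, which is tool -x.

```bash
python3 -m crank '[[-0.012,-0.002,0,0,0,0],[-0.025,-0.002,0,0,0,0],[-0.037,-0.002,0,0,0,0],[-0.047,-0.002,0,0,0,0],[-0.055,-0.002,0,0,0,0],[-0.062,-0.002,0,0,0,0],[-0.068,-0.002,0,0,0,0]]'
python3 - <<'E'
from h import *
s=manip.get_state(); print(ch(s['position']),s['contact_force'])
E
```

```text
clock: 3.82
position: [0.4472, -0.1413, 0.074]
ee_rot: [-0.0, 0.135, 0.991, -0.001]
contact_force: [-3.0, -1.8, -0.8]
width: 0.0001
[-0.0254 -0.1106  0.074 ] [-2.97540198 -1.76998711 -0.7676471 ]
```

```bash
python3 -m crank '[[-0.003,0,0,0,0,0],[-0.006,0,0,0,0,0],[-0.009,0,0,0,0,0],[-0.012,0,0,0,0,0],[-0.015,0,0,0,0,0],[-0.015,0,0,0,0,0]]'
python3 - <<'E'
from h import *
s=manip.get_state(); print(ch(s['position']),s['contact_force'])
d=shot('top'); f=d['frame']; np.savez('top1.npz',**{k:d[k] for k in('frame','range_z','intrinsics','W')})
cv2.imwrite('pics/t1.png',cv2.resize(f[150:330,230:450],None,fx=3.3,fy=3.3,interpolation=cv2.INTER_CUBIC))
E
```

```text
clock: 4.58
position: [0.4624, -0.1454, 0.074]
ee_rot: [0.0, 0.135, 0.991, -0.001]
contact_force: [-2.1, -0.4, -0.4]
width: -0.0004
[-0.0097 -0.1105  0.074 ] [-2.05976609 -0.41146954 -0.44302062]
```

View pics/t1.png

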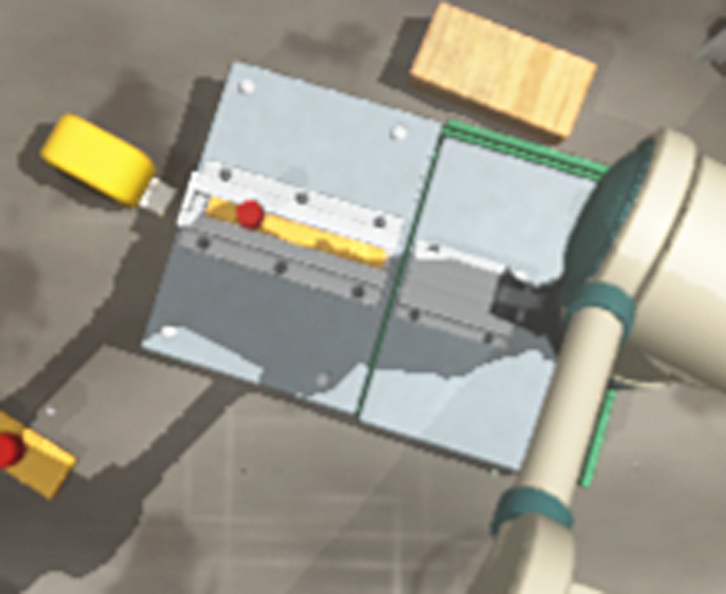

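The top crop shows the lid nearly level with the deck: its corner is at (360,415) against the deck's corner at (355,412), with a few mm left. The red knob and the bystanders have not moved. I push on until the force rises.

```bash
python3 -m crank '[[-0.002,0,0,0,0,0],[-0.004,0,0,0,0,0],[-0.006,0,0,0,0,0],[-0.006,0,0,0,0,0]]'
python3 -c "
from h import *
s=manip.get_state(); print(ch(s['position']),s['contact_force'])"
```

```text
clock: 5.12
position: [0.4678, -0.1468, 0.074]
ee_rot: [-0.0, 0.135, 0.991, -0.0]
contact_force: [-4.3, -0.6, 0.6]
width: 0.0002
[-0.0042 -0.1105  0.074 ] [-4.2959858  -0.60514052  0.59850791]
```

```bash
python3 -m crank '[[-0.001,0,0,0,0,0],[-0.002,0,0,0,0,0],[-0.003,0,0,0,0,0],[-0.003,0,0,0,0,0]]'
python3 -c "
from h import *
s=manip.get_state(); print(ch(s['position']),s['contact_force'])"
```

```text
clock: 5.62
position: [0.4678, -0.1468, 0.0739]
ee_rot: [-0.003, 0.135, 0.991, -0.0]
contact_force: [-8.9, 0.1, 5.8]
width: -0.0001
[-0.0041 -0.1105  0.0739] [-8.92195187  0.11123185  5.76264927]
```

```bash
python3 -m crank '[[-0.002,0,0,0,0,0],[-0.004,0,0,0,0,0],[-0.004,0,0,0,0,0]]'
python3 -c "
from h import *
s=manip.get_state(); print(ch(s['position']),s['contact_force'])"
```

```text
clock: 6.0
position: [0.4678, -0.1467, 0.0736]
ee_rot: [-0.007, 0.134, 0.991, 0.0]
contact_force: [-11.8, 0.9, 7.2]
width: 0.0001
[-0.0042 -0.1104  0.0736] [-11.75348355   0.90145372   7.21594103]
```

```bash
python3 -m crank '[[0.008,0,0,0,0,0],[0.02,0,-0.01,0,0,0],[0.02,0,-0.05,0,0,0],[0.02,0.02,-0.09,0,0,0],[0.02,0.06,-0.11,0,0,0],[0.012,0.11,-0.11,0,0,0],[0.005,0.165,-0.11,0,0,0],[0,0.215,-0.11,0,0,0],[-0.002,0.25,-0.11,0,0,0],[-0.002,0.26,-0.11,0,0,0],[-0.002,0.26,-0.11,0,0,0]]'
python3 - <<'E'
from h import *
from scipy.spatial.transform import Rotation as R
s=manip.get_state(); print(ch(s['position']),s['contact_force'])
T=tool(s); G=np.eye(3); G[:2,0]=-RC[:,0]; G[:2,1]=RC[:,1]; G[2,2]=-1
print('turn needed',np.degrees(R.from_matrix(T.T@G).as_rotvec()).round(2))
d=shot('wrist'); cv2.imwrite('pics/w2.png',d['frame']); np.savez('w2.npz',**{k:d[k] for k in('frame','range_z','intrinsics','W')})
E
```

```text
clock: 7.38
position: [0.5404, 0.1031, 0.1837]
ee_rot: [-0.007, 0.134, 0.991, 0.0]
contact_force: [0.7, -0.7, 0.5]
width: 0.0002
[-0.0011  0.1497  0.1837] [ 0.7208582  -0.65232418  0.52350848]
turn needed [-0.07 -0.76  0.17]
```

View pics/w2.png

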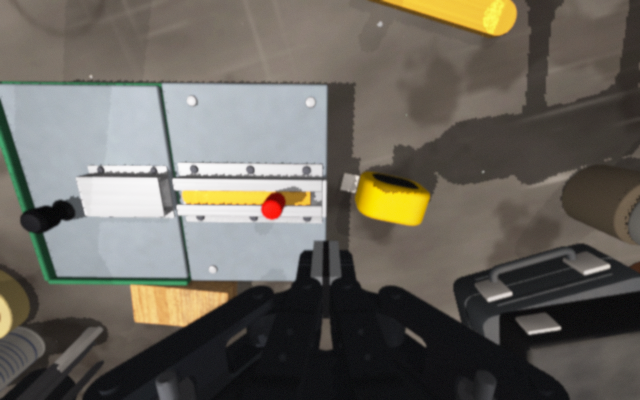

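The wrist view shows the lid shut: its edges line up with the deck at rows 84 and 281, and the keeper at (125,195) is in line with the channel. The red knob's top face is at about (270,211), clear of the fingers at (325,245).

```bash
python3 - <<'E'
from h import *
d=dict(np.load('w2.npz')); f=d['frame']; h=cv2.cvtColor(f,cv2.COLOR_BGR2HSV)
red=(((h[...,0]<8)|(h[...,0]>172))&(h[...,1]>130)&(h[...,2]>70)); red[:,:240]=0; red[:,310:]=0; red[:180]=0; red[240:]=0
v,u=np.nonzero(red); print(u.min(),u.max(),v.min(),v.max(),u.mean(),v.mean())
print('mid',ch(onz(d,u.mean(),v.mean(),.095)))
for n,a,b,z in[('deckTL',163,84,.06),('deckTR',327,84,.06),('deckBR',327,281,.06),('chTR',326,177,.0765),('chBR',326,208,.0765),('kmT',172,173,.078),('kmB',176,213,.078),('lidBL',3,84,.06)]: print(n,ch(onz(d,a,b,z)))
E
```

```text
261 284 193 218 273.0590909090909 205.99318181818182
mid [0.0012 0.1049 0.095 ]
deckTL [-0.099   0.0083  0.06  ]
deckTR [-0.0992  0.1512  0.06  ]
deckBR [0.0996 0.1519 0.06  ]
chTR [-0.0201  0.1505  0.0765]
chBR [0.0096 0.1506 0.0765]
kmT [-0.0238  0.0132  0.078 ]
kmB [0.0143 0.0107 0.078 ]
lidBL [-0.0987 -0.1313  0.06  ]
```

```bash
python3 -m crank '[[0,0,0.03,0,-0.76,0],[0,0,0.06,0,-0.76,0],[0,0,0.085,0,-0.76,0],[0,0,0.0985,0,-0.76,0],[0,0,0.0985,0,-0.76,0],[0,0,0.0985,0,-0.76,0]]'
python3 - <<'E'
from h import *
from scipy.spatial.transform import Rotation as R
s=manip.get_state(); print(ch(s['position']),s['contact_force'])
T=tool(s); G=np.eye(3); G[:2,0]=-RC[:,0]; G[:2,1]=RC[:,1]; G[2,2]=-1
print('turn needed',np.degrees(R.from_matrix(T.T@G).as_rotvec()).round(2))
E
```

```text
clock: 8.18
position: [0.5398, 0.1022, 0.0861]
ee_rot: [0.001, 0.135, 0.991, -0.001]
contact_force: [0.4, 0.6, -0.2]
width: 0.0003
[-0.0016  0.1488  0.0861] [ 0.37134551  0.58939429 -0.24594786]
turn needed [-0.05  0.09  0.08]
```

```bash
python3 -m crank '[[0,-0.006,0,0,0,0],[0,-0.012,0,0,0,0],[0,-0.017,0,0,0,0],[0,-0.022,0,0,0,0],[0,-0.026,0,0,0,0],[0,-0.030,0,0,0,0],[0,-0.034,0,0,0,0],[0,-0.034,0,0,0,0]]'
python3 - <<'E'
from h import *
s=manip.get_state(); print(ch(s['position']),RC.T@s['contact_force'][:2],s['contact_force'][2])
d=shot('side'); f=d['frame'][190:330,210:400]; cv2.imwrite('pics/s2.png',cv2.resize(f,None,fx=4,fy=4,interpolation=cv2.INTER_CUBIC))
E
```

```text
clock: 9.18
position: [0.5306, 0.069, 0.0862]
ee_rot: [0.001, 0.135, 0.991, -0.001]
contact_force: [-1.2, -0.5, 0.5]
width: -0.0002
[-0.0015  0.1143  0.0862] [-0.99896595 -0.77949932] 0.48344977881972817
```

View pics/s2.png

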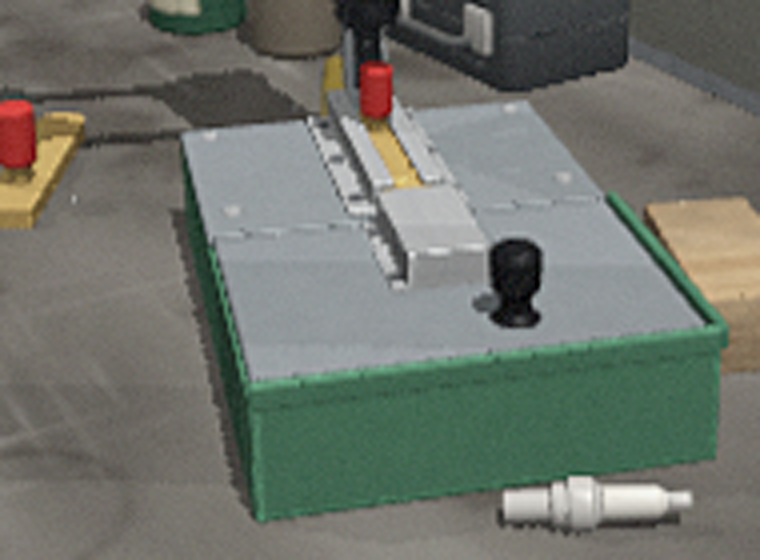

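The side crop shows the lid shut and flush. The red knob at (376,90) has started to move with the finger behind it, and the spark plug and block have not moved. I continue in modest steps, watching the force.

```bash
python3 -m crank '[[0,-0.003,0,0,0,0],[0,-0.006,0,0,0,0],[0,-0.009,0,0,0,0],[0,-0.012,0,0,0,0],[0,-0.015,0,0,0,0],[0,-0.015,0,0,0,0]]'
python3 - <<'E'
from h import *
s=manip.get_state(); print(ch(s['position']),RC.T@s['contact_force'][:2],s['contact_force'][2])
d=shot('top'); f=d['frame']; h=cv2.cvtColor(f,cv2.COLOR_BGR2HSV)
red=(((h[...,0]<8)|(h[...,0]>172))&(h[...,1]>130)&(h[...,2]>60)); red[:,:270]=0; red[:,370:]=0; red[:190]=0; red[260:]=0
v,u=np.nonzero(red); print(len(u), ch(onz(d,u.mean(),v.mean(),.109)) if len(u) else '')
E
```

```text
clock: 9.98
position: [0.5264, 0.0541, 0.0861]
ee_rot: [0.0, 0.135, 0.991, -0.001]
contact_force: [0.2, 0.7, 0.5]
width: 0.0005
[-0.0016  0.0988  0.0861] [0.03665786 0.75895689] 0.5140341498629597
0
```

```bash
python3 -m crank '[[0,-0.002,0,0,0,0],[0,-0.004,0,0,0,0],[0,-0.006,0,0,0,0],[0,-0.006,0,0,0,0]]'
python3 -c "
from h import *
s=manip.get_state(); print(ch(s['position']),RC.T@s['contact_force'][:2],s['contact_force'][2])"
python3 -m crank '[[0,-0.001,0,0,0,0],[0,-0.002,0,0,0,0],[0,-0.003,0,0,0,0]]'
python3 -c "
from h import *
s=manip.get_state(); print(ch(s['position']),RC.T@s['contact_force'][:2],s['contact_force'][2])"
```

```text
clock: 10.52
position: [0.5246, 0.0481, 0.0861]
ee_rot: [0.0, 0.135, 0.991, -0.001]
contact_force: [-0.5, 0.8, 0.1]
width: 0.0001
[-0.0016  0.0926  0.0861] [-0.71740909  0.58176015] 0.06793231083857765
clock: 10.9
position: [0.5238, 0.0452, 0.0861]
ee_rot: [0.0, 0.135, 0.991, -0.001]
contact_force: [0.4, 2.2, -0.4]
width: 0.0
[-0.0016  0.0895  0.0861] [-0.19346133  2.18561445] -0.3864816212471395
```

```bash
cat > chk.py <<'E'
from h import *
import sys
s=manip.get_state(); F=RC.T@s['contact_force'][:2]; print(round(float(s['clock']),2),ch(s['position']),F.round(2),flush=True)
sys.exit(1 if F[1]>4.5 else 0)
E
c='python3 chk.py'
python3 -m crank '[[0,-0.001,0,0,0,0],[0,-0.002,0,0,0,0],[0,-0.002,0,0,0,0]]' >/dev/null; $c || exit
python3 -m crank '[[0,-0.001,0,0,0,0],[0,-0.002,0,0,0,0],[0,-0.002,0,0,0,0]]' >/dev/null; $c || exit
python3 -m crank '[[0,-0.001,0,0,0,0],[0,-0.002,0,0,0,0],[0,-0.002,0,0,0,0]]' >/dev/null; $c || exit
python3 -m crank '[[0,-0.001,0,0,0,0],[0,-0.002,0,0,0,0],[0,-0.002,0,0,0,0]]' >/dev/null; $c || exit
python3 -m crank '[[0,-0.001,0,0,0,0],[0,-0.002,0,0,0,0],[0,-0.002,0,0,0,0]]' >/dev/null; $c || exit
```

```text
11.28 [-0.0016  0.0874  0.0861] [0.6 1.2]
11.65 [-0.0016  0.0852  0.0861] [-0.56  0.89]
12.03 [-0.0016  0.0831  0.0861] [1.14 1.61]
12.4 [-0.0016  0.081   0.0861] [0.22 1.82]
12.78 [-0.0016  0.0789  0.0861] [0.19 2.16]
```

```bash
c='python3 chk.py'
python3 -m crank '[[0,-0.001,0,0,0,0],[0,-0.002,0,0,0,0],[0,-0.002,0,0,0,0]]' >/dev/null; $c || exit
python3 -m crank '[[0,-0.001,0,0,0,0],[0,-0.002,0,0,0,0],[0,-0.002,0,0,0,0]]' >/dev/null; $c || exit
python3 -m crank '[[0,-0.001,0,0,0,0],[0,-0.002,0,0,0,0],[0,-0.002,0,0,0,0]]' >/dev/null; $c || exit
python3 -m crank '[[0,-0.001,0,0,0,0],[0,-0.002,0,0,0,0],[0,-0.002,0,0,0,0]]' >/dev/null; $c || exit
python3 -m crank '[[0,-0.001,0,0,0,0],[0,-0.002,0,0,0,0],[0,-0.002,0,0,0,0]]' >/dev/null; $c || exit
python3 -m crank '[[0,-0.001,0,0,0,0],[0,-0.002,0,0,0,0],[0,-0.002,0,0,0,0]]' >/dev/null; $c || exit
```

```text
13.15 [-0.0016  0.0768  0.0862] [0.52 1.86]
13.53 [-0.0016  0.0747  0.0862] [0.12 1.89]
13.9 [-0.0015  0.0726  0.0862] [-0.23  2.47]
14.28 [-0.0015  0.0705  0.0863] [-0.58  2.12]
14.65 [-0.0014  0.0693  0.0864] [-0.22  5.22]
```

```bash
python3 -m crank '[[0,-0.0005,0,0,0,0],[0,-0.001,0,0,0,0],[0,-0.001,0,0,0,0]]' >/dev/null; python3 chk.py; python3 -m crank '[[0,-0.0005,0,0,0,0],[0,-0.001,0,0,0,0],[0,-0.001,0,0,0,0]]' >/dev/null; python3 chk.py
```

```text
15.03 [-0.0014  0.0692  0.0865] [-0.18  6.13]
15.4 [-0.0013  0.0691  0.0865] [-0.54  6.67]
```

```bash
python3 -m crank '[[0,-0.001,0,0,0,0],[0,-0.002,0,0,0,0],[0,-0.002,0,0,0,0],[0,-0.002,0,0,0,0]]' >/dev/null; python3 chk.py
```

```text
15.9 [-0.0012  0.0687  0.0867] [0.96 8.1 ]
```

The resistance is springy: the force climbs from 5 to 8 N over about 0.6 mm, after sliding steadily at about 2 N. That fits the rubber stop. I back off, lift clear and look.

```bash
python3 -m crank '[[0,0.004,0,0,0,0],[0,0.015,0,0,0,0],[0,0.022,0,0,0,0],[0,0.022,-0.04,0,0,0],[0,0.03,-0.09,0,0,0],[0.0,0.08,-0.11,0,0,0],[0.0,0.13,-0.11,0,0,0],[0,0.18,-0.11,0,0,0],[0,0.2,-0.11,0,0,0],[0,0.2,-0.11,0,0,0]]'
python3 - <<'E'
from h import *
d=shot('top'); f=d['frame']; h=cv2.cvtColor(f,cv2.COLOR_BGR2HSV)
red=(((h[...,0]<8)|(h[...,0]>172))&(h[...,1]>150)&(h[...,2]>90)); red[:,:270]=0; red[:,370:]=0; red[:190]=0; red[260:]=0
v,u=np.nonzero(red); print(len(u), ch(onz(d,u.mean(),v.mean(),.109)) if len(u) else '')
cv2.imwrite('pics/t2.png',cv2.resize(f[150:330,230:450],None,fx=3.3,fy=3.3,interpolation=cv2.INTER_CUBIC))
E
```

```text
clock: 17.15
position: [0.5721, 0.2178, 0.1971]
ee_rot: [0.001, 0.135, 0.991, 0.002]
contact_force: [-0.6, 0.3, -0.3]
width: 0.0001
53 [-0.0017  0.0477  0.109 ]
```

View pics/t2.png

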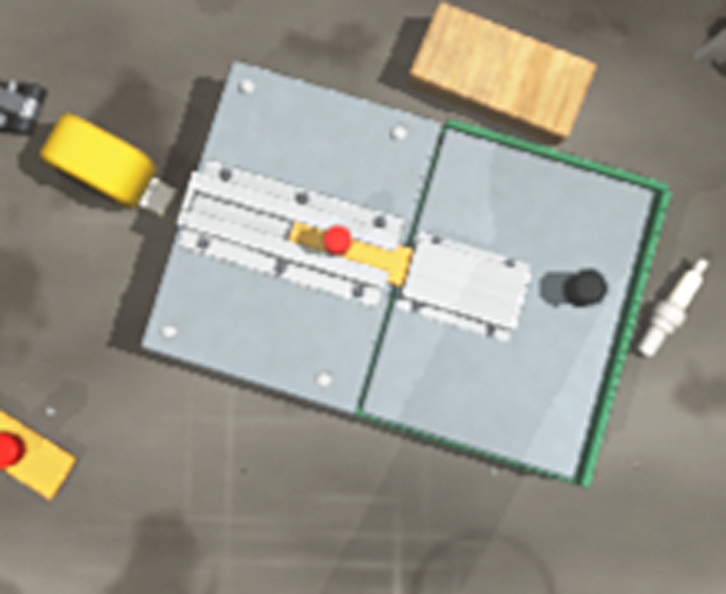

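The top crop shows the red knob at (337,240) and the bolt running straight from the channel into the keeper. The lid is shut inside the chest's rim, the arm is clear, and the tape measure, plug and block are at the same pixels as at the start. The knob now reads y = 0.048, so the tip is about 42 mm inside the mouth, within the stop's 24 to 50 mm range. I hand it in.

```bash
python3 -c "
from rig import job
print(job.sign_off())"
```

```text
the job is handed in; nothing more can be done
None
```

I shut the lid, pushed the bolt into the keeper until it met the stop, and let go. I handed the job in with the arm clear; no verdict was reported.

- **Lid:** I pushed the black knob with the shut fingers until it stopped moving while the force rose to about 12 N. The last top picture shows the lid inside the rim and in line with the deck.
- **Bolt:** It slid steadily at about 2 N. At the stop the force rose from 5 N to a peak reading of 8.1 N, while the tool moved only about 0.6 mm. After I let go, the last picture put the tip about 42 mm inside the keeper mouth, which is within the stop's 24 to 50 mm range, and the bolt looked straight.
- **Bystanders:** The tape measure, spark plug and wood block are at the same pixels as at the start.
- **Limits of the checks:** The stop is hidden, so I know of it only by feel and by that depth. An early wrist-camera reading of the lid knob was 16 mm off the top view, probably because the fingers partly hid the knob; I went by the top view. The last picture was taken at 17.15 s of the allowed 42 s, just before I handed in.

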